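Rack a model specimen behind its gravity catch

TASK

Pick up the specimen base by its upright grip board, set it down in the open mouth of the aluminium rack lane with the specimen end first, and slide it in so that its own front edge lifts the steel gravity catch; keep pushing gently against the sprung buffer until the catch has fallen fully behind the base, then let go and leave the base trapped between catch and buffer. Only the base may move the catch: keep the robot off the rack and its catch, never force the base, and leave the other things on the bench alone.

Things in the scene. Friction and masses are not known exactly. Their poses are not given: they have to be found in the camera images.
- carrier: Loose specimen base, 0.35 to 0.55 kg: plate 120 (x) by 128 (y) by 16 mm, plywood with a flush steel tail strip, origin at the centre of its underside, +x to its nose. Wooden grip board 18 mm thick (x), 40 mm wide (y) stands at x = -22 mm, over the centre of mass, 16 to 86 mm above the underside. A sage-coloured model tree (45 by 70 mm) stands at x = +36 mm, up to 50 mm high.
- carrier_nose (a point): Middle of the plate's front edge (specimen end), on the underside: carrier x = +60 mm.
- carrier_grip (a point): Centre of the grip board, 66 mm above the carrier's underside.
- rack: Fixed aluminium lane for the base. Origin on the bench under the lane's centre line, +x points inwards, z up. Floor 6 mm thick, x = -200 to +185 mm, 170 mm wide. No walls below x = -100 mm; then guides 29 mm high narrow like a funnel from 164 to 133 mm apart at x = -30 mm and run parallel from there. From x = 7 mm lips overhang the plate's edges by 9 mm, 7 mm above it.
- rack_mouth (a point): Where the base can be set down clear of the catch: on the lane's floor, rack x = -138 mm, y = 0, z = 6 mm (for the carrier's origin).
- rack_buffer (a point): Where the buffer's face would be with the latch frame at setting 0 (rack x = 117 mm, y = 0, z = 16 mm); a point of the rack, it does not move. Catch and buffer sit together on a frame clamped 0 to 8 mm farther in; the setting S differs each time and is not told. The 40 mm wide rubber buffer, out at 117 mm + S, resists with 4 N plus 0.5 N per mm; rigid stop after 9 mm.
- catch (a joint): Angle (rad) of the 18 mm wide steel gravity catch at the lane's right edge (rack y = -55.5 mm), pivot at rack x = -55 mm + S, z = 51 mm, arm sloping down inwards. 0 = down on its own stop, about 0.18 riding on the plate. It drops only when the carrier's origin reaches about x = 65 mm + S (rigid stop at 66 mm + S, push about 8 N plus friction); the buffer then pushes it back to lock at 60 mm + S.
- modelling_tool: Bystander: thin black modelling tool with a steel blade, 147 mm long, lying on the bench, origin under its middle.
- glue_jar: Bystander: jar 44 mm across, 55 mm high, origin at the centre of its underside.
- paint_jar: Bystander: jar 40 mm across, 50 mm high, origin at the centre of its underside.
- pin_tray: Bystander: open black box 130 by 100 by 35 mm, origin at the centre of its underside.
- water_cup: Bystander: white cup 66 mm across, 75 mm high, origin at the centre of its underside.
- plaster_block: Bystander: plaster block 70 by 50 by 30 mm, origin at the centre of its underside.
- small_brush: Bystander: flat brush lying on the bench.
Not all that is in view belongs to the job. There is more than one size of the carrier; the one meant has the size given above.

How it is judged (in metres and radians):
On the way:
1. the base, flat in the lane, carries the lifted catch on its plate (value of joint catch above 0.12 rad and contact force between carrier and rack above 0.3 N and x of carrier in the frame of rack between -0.07 and 0.06 m and z of carrier in the frame of rack below 0.016 m), for 0.2 s.
At the end, for the whole second after the job is handed in: Catch fully down (under 0.05 rad) behind the base; base flat on the rack floor (within 4 mm), straight in the lane (4 mm, 0.06 rad), specimen end inwards, its origin 56 to 73 mm along the rack's x, at rest (value of joint catch below 0.05 rad and x of carrier in the frame of rack between 0.056 and 0.073 m and y of carrier in the frame of rack between -0.004 and 0.004 m and z of carrier in the frame of rack below 0.01 m and angle between the x axis of carrier and the x axis of rack, either way round below 0.06 rad and x of carrier_nose in the frame of rack above 0.1 m and linear speed of carrier below 0.01 m/s); the robot touches nothing.
It fails at once if the base is forced at the end of the lane: contact forces on it from the rack, catch and buffer together (its own weight included) pass 24 N (x of carrier in the frame of rack above 0.05 m and contact force between carrier and rack above 24 N).
It fails at once if the base is jammed in the lane with more than 90 N (x of carrier in the frame of rack above -0.1 m and contact force between carrier and rack above 90 N).
It fails at once if the base is dropped or slammed on the rack (more than 250 N) (contact force between carrier and rack above 250 N).
It fails at once if the robot pushes on the rack or its catch (more than 2 N) (contact force between any of the fingers, the arm and rack above 2 N).
It fails at once if a bystander is moved by more than 20 mm (distance of any of modelling_tool, glue_jar, paint_jar, pin_tray, water_cup, plaster_block, small_brush from where it was at the start of the episode above 0.02 m).
It also fails if it takes over 72 s, if anything falls off the work surface, if the arm or the gripper's body presses on something with over 40 N, if the wrist force passes 120 N, or if a joint passes its speed limit or range.

ROBOT

A 7-joint arm with a two-finger parallel gripper is mounted at the origin on the work surface. World frame = base frame: x ahead of the robot, y to its left, z up, the work surface at z = 0. Lengths are in m, angles in degrees, forces in N, time in s.
With the tool pointing down it reaches from about 0.425 to 0.875 m from the base axis. Payload 4.7 kg.
Tool frame: the origin (TCP) lies between the finger pads; the fingertips stand env.finger_overhang ahead of it and the grasp point (between the pads) lies 5 mm behind it (env.finger_overhang is the distance from the TCP to the fingertips, in m); z points along the fingers, y is the line along which they close (so a half turn about z gives the same grasp; the last joint's range is limited). The gripper opens to 87 mm and grips with 3 to 60 N. Pads are 19 mm wide; open, the fingers measure 117 mm over their backs; the gripper's body (75 mm by 190 mm) begins 51 mm behind the grasp point.
Start: joints at [-63.879, 18.392, -4.016, 83.108, 1.295, 78.541, -3.26], TCP at [0.278, 0.588, 0.205] pointing down, gripper open.
Joint ranges: [-163.93, 163.93], [-17.29, 119.83], [-79.2, 71.16], [3.27, 140.29], [-89.18, 269.18], [5.43, 117.66], [-154.24, 154.24]. Speed limits (degrees/s): [147.25, 147.25, 180, 180, 180, 180, 180].

INTERFACE

Orientations are given as [roll, pitch, yaw] about the fixed x, y, z axes, in that order (R = Rz(yaw) Ry(pitch) Rx(roll)).
In Python, from cell import telemetry, eyes, env, models gives the robot as it stands. The module is installed in compiled form; this text tells all that it offers.
- The arm moves only by the tool drive_tool, never from a script. Its arguments are lists of equal length, an entry for each row: "angular": the turn, a rotation vector about the tool's x, y, z in rad, a list of three; "delta_pos": the shift along the tool's x, y, z in cm, a list of three; "gripper": the finger opening in cm, from 0 to 8.7. A call has 1 to 20 rows; each row shifts and turns the commanded pose from where the row before left it, along the tool's axes as they then stand; what a row does not reach is not made up. A row lasts 1/10 s, in which the tool goes at most 50 mm and 8.59 degrees, less where a joint would pass 70% of its speed; a pose out of reach is approached as far as the arm can. A call with a gripper value outside its range is refused whole. The fingers move at their own pace and stop on an object; "squeeze" is the grip in N (left out, the last holds). Time passes only in rows, so rows that do not move let the fingers close. It gives the time, the measured TCP pose, the force, the opening and the grip force at its end, in the units of the state.
- telemetry.get_obs(): the state, without advancing time (a new reading comes with each control period).
- eyes.read_camera(name): name is "scene" or "top"; returns a dict with "pixels" (384x512x3 uint8, red, green, blue), "mtx" (3x3 intrinsics, pixels), "D" ([k1, k2, p1, p2, k3] as OpenCV has them; the pictures are not rectified), "origin" and "orientation" of the camera in the world. Camera axes: x right, y down, z forward; pixel columns grow to the right and rows downward; lengths in m; the calibration is good to about 2 mm. A picture is of the moment at which its call begins. There is no depth.
- env.sign_off(): hands the job in; it is judged then, once.
Trained networks look in a picture, given as the dict that the camera call returned (one of the last four; its "shot" number tells which), for a name from the list of things; names that differ only in an ending like _2 or _b are one class to them, and where a whole thing is asked for, a point or a joint stands for the part that bears it (a point fixed in the world has none). Each returns a list of dicts, best first, with "p" (0 to 1); they miss things now and then, are a little off and sometimes report something else, mostly with a low value. They report only what shows in the picture. A call takes as long as a camera call. They do not tell look-alikes from the thing itself.
- models.search_frame(picture, target): "centre" ([column, row] in pixels, amid what is visible of it).
- models.cut_out(picture, target): "pixels" (384x512 bool, what is visible of it) and "centre" ([column, row] in pixels, amid what is visible of it).
The state is a dict: "time_s": time; "qpos": joint angles; "joint_velocities": joint speeds; "effort": joint torques, N m; "tool_pos": TCP position; "tool_rot": TCP orientation; "force": force on the tool from outside, world axes, zero at the start; "wrist_torque": the same for the moment, N m; "grip_width": finger opening in m; "grasp_force": force on a finger pad.
Only numpy, scipy, OpenCV 4.12 (cv2) and the standard library are available. Lean on these libraries where they do the work, as an engineer would, in place of code of your own. Each camera call takes 0.05 s, during which the arm holds its last target. There are 200 camera calls.

## Working session

There is one attempt and no reset: what is moved stays moved. The work goes in short steps, Python scripts to look and compute and a tool call to move; the robot and the scene stay as the last step left them, time stands still between calls to the robot, and variables do not carry over. Pictures are saved under pics/ and viewed, at most 10 in all, crops included, and the job is handed in when it is done.

Besides the shell and the picture viewer there is one more tool, called after "Emit:" by a JSON object that holds its "op" and its "data", one argument or row to a line. drive_tool: Moves the arm, as the interface text tells. Its arguments: {"type":"object","properties":{"angular":{"type":"array","items":{"type":"array","items":{"type":"number"}}},"delta_pos":{"type":"array","items":{"type":"array","items":{"type":"number"}}},"gripper":{"type":"array","items":{"type":"number"}},"squeeze":{"type":"number"}},"required":["angular","delta_pos","gripper"]}

```bash
mkdir -p pics; cat > h.py <<'E'
import numpy as np, cv2
from cell import telemetry, eyes, env, models
from scipy.spatial.transform import Rotation as R
def cam(p):
    o=np.array(p["origin"],float); q=np.array(p["orientation"],float)
    M=q if q.shape==(3,3) else R.from_euler('xyz',q,degrees=True).as_matrix()
    return o,M
def ray(p,uv,z):
    o,M=cam(p); n=cv2.undistortPoints(np.array([[uv]],float),np.array(p["mtx"]),np.array(p["D"]))[0,0]
    d=M@np.array([n[0],n[1],1]); return o+d*(z-o[2])/d[2]
def proj(p,X):
    o,M=cam(p); Xc=(np.atleast_2d(X)-o)@M
    return cv2.projectPoints(Xc,np.zeros(3),np.zeros(3),np.array(p["mtx"]),np.array(p["D"]))[0][:,0]
def save(p,n): cv2.imwrite(n,p["pixels"][:,:,::-1])
E
python3 - <<'E'
from h import *
print(telemetry.get_obs(),env.finger_overhang)
ps={}
for c in("top","scene"):
    p=eyes.read_camera(c);ps[c]=p
    print(c,p["origin"],p["orientation"],p["mtx"],p["D"])
    for t in("carrier","rack","catch","modelling_tool","glue_jar","paint_jar","pin_tray","water_cup","plaster_block","small_brush"):
        print(t,[(np.round(d["centre"]),round(d["p"],2),np.round(ray(p,d["centre"],.02)[:2],3)) for d in models.search_frame(p,t)][:4])
im=np.hstack([ps["top"]["pixels"],ps["scene"]["pixels"]])
save(ps["top"],"pics/t0.png");save(ps["scene"],"pics/s0.png")
E
```

```text
{'time_s': 0.0, 'qpos': array([-63.88017835,  18.43985051,  -4.01563061,  83.17396999,
         1.29700461,  78.53988438,  -3.26185485]), 'joint_velocities': array([ 0.04352184, -0.01773521, -0.01543511, -0.03047812, -0.02120975,
        0.02733709, -0.05397597]), 'effort': array([-1.00877078e-04, -4.91287887e+01, -4.04167129e-01, -3.12531066e+01,
       -6.40514516e-02,  4.39105066e-02,  1.85176118e-04]), 'tool_pos': array([0.27771787, 0.5870488 , 0.20366076]), 'tool_rot': array([-1.79891648e+02,  7.58487092e-03,  1.54688554e+02]), 'force': array([-0.14163942, -0.05806354, -0.53339913]), 'wrist_torque': array([-0.00517013,  0.01728392,  0.01901387]), 'grasp_force': 0.0, 'grip_width': 0.08729017066008234} 0.014
top [0.23845731 0.00979503 1.7984235 ] [-169.77515439   -0.70234028  -90.92411805] [[495.10168602   0.         246.32605751]
 [  0.         495.10168602 191.57138597]
 [  0.           0.           1.        ]] [-0.04281796  0.          0.          0.          0.        ]
carrier [(array([295., 190.]), 0.9, array([ 0.564, -0.194])), (array([283., 257.]), 0.86, array([ 0.319, -0
[... 962 characters left out ...]
.585, -0.202])), (array([152., 193.]), 0.69, array([ 0.308, -0.167]))]
rack [(array([300., 176.]), 0.85, array([0.605, 0.161]))]
catch [(array([276., 173.]), 0.66, array([0.546, 0.122]))]
modelling_tool [(array([233., 193.]), 0.43, array([ 0.492, -0.016]))]
glue_jar [(array([317., 248.]), 0.71, array([ 0.787, -0.003]))]
paint_jar [(array([138., 293.]), 0.54, array([ 0.511, -0.405]))]
pin_tray [(array([325., 108.]), 0.65, array([0.502, 0.438]))]
water_cup [(array([170., 335.]), 0.75, array([ 0.652, -0.428])), (array([317., 248.]), 0.69, array([ 0.787, -0.002]))]
plaster_block [(array([365., 135.]), 0.9, array([0.669, 0.424]))]
small_brush [(array([102., 276.]), 0.69, array([ 0.402, -0.437]))]
```

```bash
python3 - <<'E'
import cv2
a=cv2.imread("pics/t0.png")[110:280,100:390];cv2.imwrite("pics/t0c.png",cv2.resize(a,(800,469),interpolation=cv2.INTER_CUBIC))
a=cv2.imread("pics/s0.png");cv2.imwrite("pics/s0c.png",cv2.resize(a,(800,600),interpolation=cv2.INTER_CUBIC))
E
```

```text
(no output)
```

View pics/t0c.png

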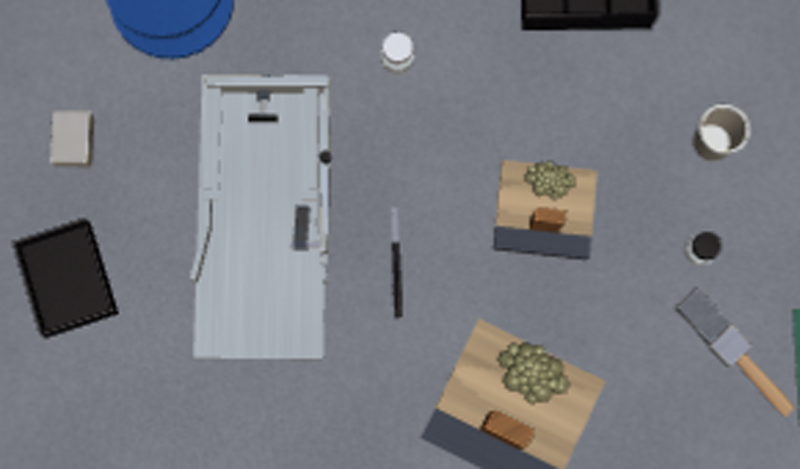

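View pics/s0c.png

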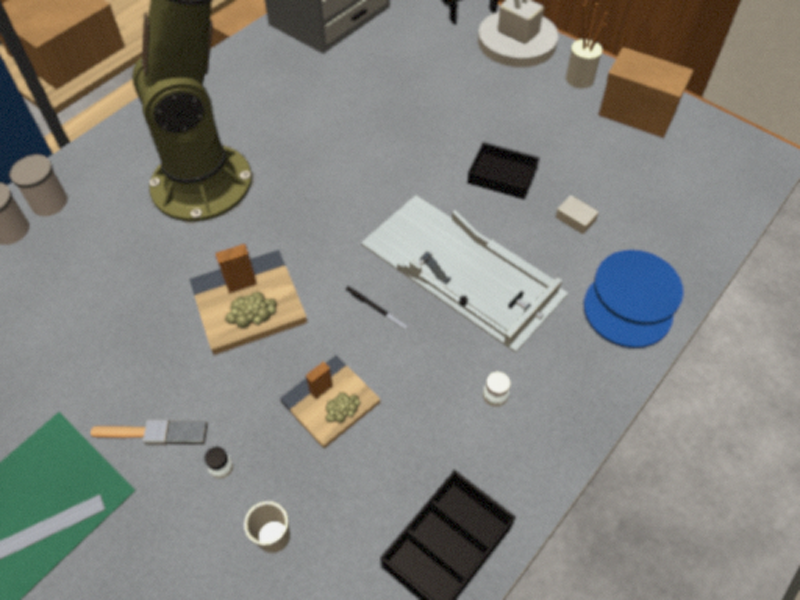

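Candidates for the carrier: small base at top pixel (295,190) and big base at (283,257). Against the 170 mm wide rack, the small one is about 125 mm wide and the big one about 180 mm, so it is the small one. I'll fit its pose and check it in a crop.

```bash
cat >> h.py <<'E'
from scipy.optimize import minimize
def box(x0,x1,y0,y1,z0,z1): return np.array([[x,y,z] for x in(x0,x1) for y in(y0,y1) for z in(z0,z1)])
CAR=[box(-.06,.06,-.064,.064,0,.016),box(-.031,-.013,-.02,.02,.016,.086),box(.0135,.0585,-.035,.035,.016,.045)]
RACK=[box(-.2,.185,-.085,.085,0,.006),box(-.03,.185,.0665,.08,0,.029),box(-.03,.185,-.08,-.0665,0,.029)]
def place(B,q,z=0): 
    c,s=np.cos(q[2]),np.sin(q[2]); return B@np.array([[c,-s,0],[s,c,0],[0,0,1]]).T+[q[0],q[1],z]
K=4
def sil(p,parts,q,z=0):
    m=np.zeros((384*K,512*K),np.uint8)
    for B in parts:
        uv=(proj(p,place(B,q,z))+.5)*K-.5
        cv2.fillConvexPoly(m,cv2.convexHull(np.round(uv).astype(np.int32)),1)
    return m
def fit(items,parts,q0,z=0):
    ms=[(p,cv2.resize(m.astype(np.uint8),None,fx=K,fy=K,interpolation=cv2.INTER_NEAREST)) for p,m in items]
    def cost(v):
        q=np.array(v)*[.01,.01,.05]
        return sum(1-(lambda s:(s&m).sum()/(s|m).sum())(sil(p,parts,q,z)) for p,m in ms)
    v=np.array(q0)/[.01,.01,.05]
    for k in (1,.3):
        r=minimize(cost,v,method="Nelder-Mead",options=dict(initial_simplex=np.vstack([v]+[v+k*e for e in np.eye(3)]),xatol=.01,fatol=1e-4,maxiter=150)); v=r.x
    return v*[.01,.01,.05],r.fun/len(ms)
def draw(p,im,parts,q,z,s,off,col):
    for B in parts:
        uv=(proj(p,place(B,q,z))+.5-off)*s-.5
        for i in range(8):
            for j in range(i):
                if bin(i^j).count("1")==1: cv2.line(im,tuple(map(int,uv[i])),tuple(map(int,uv[j])),col,1,cv2.LINE_AA)
E
python3 - <<'E'
from h import *
ps={c:eyes.read_camera(c) for c in("top","scene")}
qs={}
for t,parts,q0 in(("carrier",CAR,(.55,-.19,0)),("rack",RACK,(.56,.165,0))):
    it=[]
    for c,p in ps.items():
        ds=models.cut_out(p,t)
        d=min(ds,key=lambda d:np.hypot(*(ray(p,d["centre"],.02)[:2]-q0[:2])))
        print(t,c,d["p"],d["pixels"].sum()); it.append((p,d["pixels"]))
    for sel in (it,it[:1],it[1:]):
        q,f=fit(sel,parts,q0); print(t,np.round(q[:2],4),np.degrees(q[2]).round(2),round(f,3))
        if sel is it: qs[t]=q
np.save("q.npy",qs)
def crop(p,x0,y0,w,h,s):
    im=cv2.resize(p["pixels"][y0:y0+h,x0:x0+w,::-1],None,fx=s,fy=s,interpolation=cv2.INTER_CUBIC)
    im=np.ascontiguousarray(im)
    draw(p,im,CAR,qs["carrier"],0,s,np.array([x0,y0]),(0,0,255)); draw(p,im,RACK,qs["rack"],0,s,np.array([x0,y0]),(0,200,0)); return im
cv2.imwrite("pics/o1.png",crop(ps["top"],160,130,165,120,4.8))
cv2.imwrite("pics/o2.png",crop(ps["scene"],170,120,200,170,3.5))
E
```

```text
carrier top 0.81 1210
carrier scene 0.81 1941
carrier [ 0.5792 -0.2042] -6.59 0.07
carrier [ 0.58   -0.2059] -6.23 0.054
carrier [ 0.5781 -0.2025] -6.8 0.068
rack top 0.76 4855
rack scene 0.77 6014
rack [0.5875 0.1726] -1.27 0.035
rack [0.5885 0.1718] -1.3 0.022
rack [0.5864 0.1746] -1.17 0.035
```

View pics/o1.png

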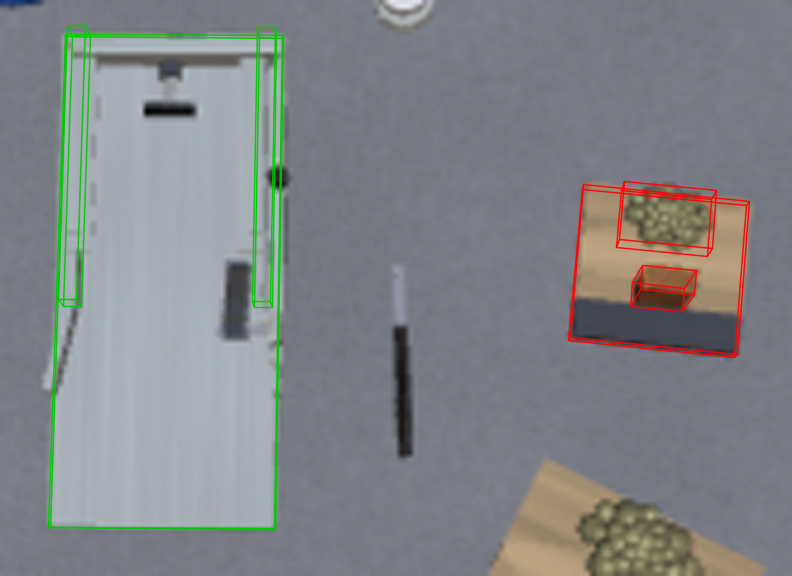

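View pics/o2.png

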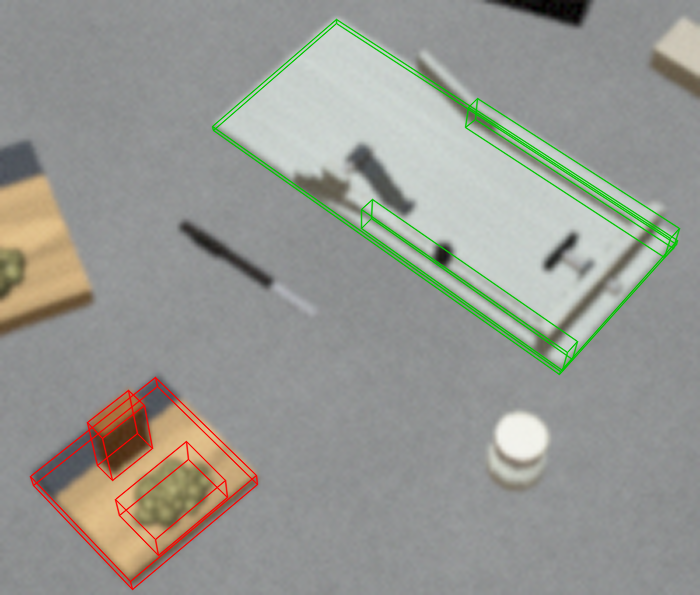

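The red and green outlines sit on the small base and the rack, with top-crop centres at about (660,270) and (165,280). The board and tree both match the 120x128 model, and the nose points along +x as the rack does, so this is the right base. I'll approach now.

Emit:
{"op": "drive_tool", "data": {
  "angular": [
    [0,0,0.1243],
    [0,0,0.1243],
    [0,0,0.1243],
    [0,0,0.1243],
    [0,0,0.1243],
    [0,0,0.1243],
    [0,0,0.1243],
    [0,0,0.1243],
    [0,0,0.1243],
    [0,0,0.1243]
  ],
  "delta_pos": [
    [0,0,0],
    [0,0,0],
    [0,0,0],
    [0,0,0],
    [0,0,0],
    [0,0,0],
    [0,0,0],
    [0,0,0],
    [0,0,0],
    [0,0,0]
  ],
  "gripper": [3.6,3.6,3.6,3.6,3.6,3.6,3.6,3.6,3.6,3.6],
  "squeeze": 20
}}

```text
time_s: 2.4
tool_pos: [0.2779, 0.5876, 0.2048]
tool_rot: [180.0, -0.0, 83.2]
force: [-0.1, 0.2, 0.5]
grip_width: 0.0361
grasp_force: 0.0
```

Emit:
{"op": "drive_tool", "data": {
  "angular": [
    [0,0,0],
    [0,0,0],
    [0,0,0],
    [0,0,0],
    [0,0,0],
    [0,0,0],
    [0,0,0],
    [0,0,0],
    [0,0,0],
    [0,0,0],
    [0,0,0],
    [0,0,0],
    [0,0,0],
    [0,0,0],
    [0,0,0],
    [0,0,0],
    [0,0,0],
    [0,0,0],
    [0,0,0],
    [0,0,0]
  ],
  "delta_pos": [
    [-3.96,1.93,0],
    [-3.96,1.93,0],
    [-3.96,1.93,0],
    [-3.96,1.93,0],
    [-3.96,1.93,0],
    [-3.96,1.93,0],
    [-3.96,1.93,0],
    [-3.96,1.93,0],
    [-3.96,1.93,0],
    [-3.96,1.93,0],
    [-3.96,1.93,0],
    [-3.96,1.93,0],
    [-3.96,1.93,0],
    [-3.96,1.93,0],
    [-3.96,1.93,0],
    [-3.96,1.93,0],
    [-3.96,1.93,0],
    [-3.96,1.93,0],
    [-3.96,1.93,0],
    [0,0,0]
  ],
  "gripper": [3.6,3.6,3.6,3.6,3.6,3.6,3.6,3.6,3.6,3.6,3.6,3.6,3.6,3.6,3.6,3.6,3.6,3.6,3.6,3.6]
}}

```text
time_s: 4.4
tool_pos: [0.5561, -0.2092, 0.2045]
tool_rot: [-180.0, 0.4, 83.0]
force: [-0.6, 0.7, -0.3]
grip_width: 0.036
grasp_force: 0.0
```

Emit:
{"op": "drive_tool", "data": {
  "angular": [
    [0,0,0],
    [0,0,0],
    [0,0,0],
    [0,0,0],
    [0,0,0],
    [0,0,0],
    [0,0,0],
    [0,0,0]
  ],
  "delta_pos": [
    [0.7,0.1,2],
    [0,0,2],
    [0,0,2],
    [0,0,2],
    [0,0,1],
    [0,0,0],
    [0,0,0],
    [0,0,0]
  ],
  "gripper": [3.6,3.6,3.6,3.6,3.6,3.6,3.6,3.6]
}}

```text
time_s: 5.2
tool_pos: [0.5593, -0.195, 0.116]
tool_rot: [179.9, -0.0, 83.5]
force: [0.3, -0.7, -0.0]
grip_width: 0.0362
grasp_force: 0.0
```

```bash
python3 - <<'E'
from h import *
s=telemetry.get_obs();print(s["tool_pos"],s["tool_rot"],s["force"])
p=eyes.read_camera("scene"); im=cv2.resize(p["pixels"][190:300,150:290,::-1],None,fx=5,fy=5,interpolation=cv2.INTER_CUBIC);cv2.imwrite("pics/a1.png",im)
E
```

```text
[ 0.55930518 -0.19500233  0.11601766] [ 1.79878909e+02 -3.20697655e-04  8.34731373e+01] [ 0.27209263 -0.69157326 -0.01509128]
```

View pics/a1.png

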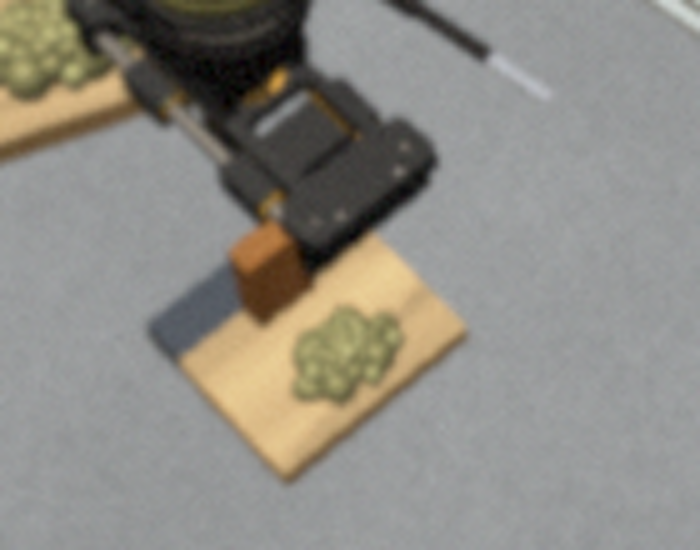

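The gripper is above and about 7 mm to the +y side of the board, which is at crop (270,270). I'll correct that, go down and close.

Emit:
{"op": "drive_tool", "data": {
  "angular": [
    [0,0,0],
    [0,0,0],
    [0,0,0],
    [0,0,0],
    [0,0,0],
    [0,0,0],
    [0,0,0],
    [0,0,0]
  ],
  "delta_pos": [
    [-0.7,-0.15,0],
    [0,0,0],
    [0,0,1.8],
    [0,0,1.8],
    [0,0,1.7],
    [0,0,0],
    [0,0,0],
    [0,0,0]
  ],
  "gripper": [3.6,3.6,3.6,3.6,3.6,3.6,3.6,3.6]
}}

```text
time_s: 6.05
tool_pos: [0.5569, -0.202, 0.0626]
tool_rot: [179.9, 0.0, 83.5]
force: [-0.5, 0.3, 1.0]
grip_width: 0.0359
grasp_force: 0.0
```

Emit:
{"op": "drive_tool", "data": {
  "angular": [
    [0,0,0],
    [0,0,0],
    [0,0,0],
    [0,0,0],
    [0,0,0],
    [0,0,0],
    [0,0,0],
    [0,0,0]
  ],
  "delta_pos": [
    [0,0,0],
    [0,0,0],
    [0,0,0],
    [0,0,0],
    [0,0,0],
    [0,0,0],
    [0,0,0],
    [0,0,0]
  ],
  "gripper": [2.5,1.5,1.2,1.2,1.2,1.2,1.2,1.2],
  "squeeze": 25
}}

```text
time_s: 6.85
tool_pos: [0.5558, -0.2015, 0.062]
tool_rot: [-180.0, -0.0, 83.5]
force: [-3.4, 1.3, 5.5]
grip_width: 0.0176
grasp_force: 25.0
```

Emit:
{"op": "drive_tool", "data": {
  "angular": [
    [0,0,0],
    [0,0,0],
    [0,0,0],
    [0,0,0],
    [0,0,0],
    [0,0,-0.023],
    [0,0,-0.023],
    [0,0,-0.023],
    [0,0,-0.023],
    [0,0,0]
  ],
  "delta_pos": [
    [0,0,-1],
    [0,0,-2],
    [0,0,-2],
    [0,0,-2],
    [0,0,-2],
    [0,0,-1],
    [0,0,0],
    [0,0,0],
    [0,0,0],
    [0,0,0]
  ],
  "gripper": [1.2,1.2,1.2,1.2,1.2,1.2,1.2,1.2,1.2,1.2]
}}

```text
time_s: 7.85
tool_pos: [0.5555, -0.2013, 0.1606]
tool_rot: [-179.9, -0.0, 88.8]
force: [-0.5, 1.0, -5.0]
grip_width: 0.0175
grasp_force: 25.0
```

Emit:
{"op": "drive_tool", "data": {
  "angular": [
    [0,0,0],
    [0,0,0],
    [0,0,0],
    [0,0,0],
    [0,0,0],
    [0,0,0],
    [0,0,0],
    [0,0,0],
    [0,0,0],
    [0,0,0],
    [0,0,0],
    [0,0,0],
    [0,0,0],
    [0,0,0],
    [0,0,0],
    [0,0,0],
    [0,0,0],
    [0,0,0],
    [0,0,0],
    [0,0,0]
  ],
  "delta_pos": [
    [1.2,-0.44,0],
    [2.2,-0.8,0],
    [2.5,-0.91,0],
    [2.5,-0.91,0],
    [2.5,-0.91,0],
    [2.5,-0.91,0],
    [2.5,-0.91,0],
    [2.5,-0.91,0],
    [2.5,-0.91,0],
    [2.5,-0.91,0],
    [2.5,-0.91,0],
    [2.5,-0.91,0],
    [2.5,-0.91,0],
    [2.5,-0.91,0],
    [2.4,-0.9,0],
    [1.2,-0.5,0],
    [0.5,-0.1,0],
    [0,0,0],
    [0,0,0],
    [0,0,0]
  ],
  "gripper": [1.2,1.2,1.2,1.2,1.2,1.2,1.2,1.2,1.2,1.2,1.2,1.2,1.2,1.2,1.2,1.2,1.2,1.2,1.2,1.2]
}}

```text
time_s: 9.85
tool_pos: [0.4284, 0.175, 0.1618]
tool_rot: [180.0, 0.0, 88.6]
force: [-0.1, -0.5, -4.3]
grip_width: 0.0179
grasp_force: 25.0
```

Emit:
{"op": "drive_tool", "data": {
  "angular": [
    [0,0,0],
    [0,0,0],
    [0,0,0],
    [0,0,0],
    [0,0,0]
  ],
  "delta_pos": [
    [0,0,0],
    [0,0,0],
    [0,0,0],
    [0,0,0],
    [0,0,0]
  ],
  "gripper": [1.2,1.2,1.2,1.2,1.2]
}}

```text
time_s: 10.35
tool_pos: [0.4279, 0.1763, 0.1617]
tool_rot: [180.0, 0.0, 88.7]
force: [-0.2, -0.1, -4.5]
grip_width: 0.0175
grasp_force: 25.0
```

```bash
python3 - <<'E'
from h import *
s=telemetry.get_obs();print(s["tool_pos"],s["tool_rot"],s["force"],s["grip_width"])
p=eyes.read_camera("scene")
for t in ("carrier","rack"): print(t,[(np.round(d["centre"]),round(d["p"],2)) for d in models.search_frame(p,t)])
tp=s["tool_pos"]; y=np.radians(s["tool_rot"][2]-90)
q=[tp[0]+.022*np.cos(y),tp[1]+.022*np.sin(y),y]; print(q)
im=cv2.resize(p["pixels"][80:240,170:370,::-1],None,fx=3.7,fy=3.7,interpolation=cv2.INTER_CUBIC)
draw(p,im,CAR,q,tp[2]-.0625,3.7,np.array([170,80]),(0,0,255))
draw(p,im,RACK,np.load("q.npy",allow_pickle=True).item()["rack"],0,3.7,np.array([170,80]),(0,200,0))
cv2.imwrite("pics/b1.png",im)
E
```

```text
[0.42787743 0.17630685 0.16174734] [1.79997198e+02 1.98614014e-04 8.87398229e+01] [-0.18318813 -0.13092339 -4.48831326] 0.017504592091767728
carrier [(array([266., 127.]), 0.86), (array([150., 194.]), 0.79)]
rack [(array([301., 175.]), 0.82)]
[np.float64(0.4498721128728272), np.float64(0.17582301975474224), np.float64(-0.021994239895021507)]
```

View pics/b1.png

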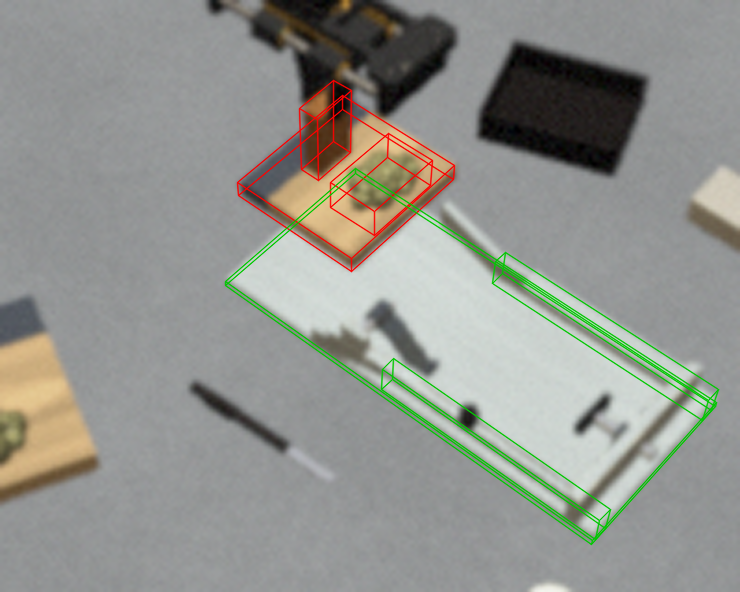

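The red prediction matches the held base: crop (350,180), level, nose inwards. The real base lies about 1 px to the +x/+y side. Lowering it into the mouth.

Emit:
{"op": "drive_tool", "data": {
  "angular": [
    [0,0,0],
    [0,0,0],
    [0,0,0],
    [0,0,0],
    [0,0,0],
    [0,0,0],
    [0,0,0],
    [0,0,0],
    [0,0,0]
  ],
  "delta_pos": [
    [0,0,1],
    [0,0,2],
    [0,0,2],
    [0,0,2],
    [0,0,1.3],
    [0,0,0.6],
    [0,0,0],
    [0,0,0],
    [0,0,0]
  ],
  "gripper": [1.2,1.2,1.2,1.2,1.2,1.2,1.2,1.2,1.2]
}}

```text
time_s: 11.4
tool_pos: [0.4287, 0.1768, 0.0737]
tool_rot: [179.9, -0.1, 88.7]
force: [-0.2, 1.2, -4.7]
grip_width: 0.0176
grasp_force: 25.0
```

```bash
python3 - <<'E'
from h import *
s=telemetry.get_obs();print(s["tool_pos"],s["tool_rot"],s["force"])
tp=s["tool_pos"]; y=np.radians(s["tool_rot"][2]-90)
q0=(tp[0]+.022*np.cos(y),tp[1]+.022*np.sin(y),y);print(q0)
R0=np.load("q.npy",allow_pickle=True).item()["rack"]
ps={c:eyes.read_camera(c) for c in("top","scene")}
for c,p in ps.items():
    for t,parts,g,z in(("carrier",CAR,q0,tp[2]-.062),):
        d=min(models.cut_out(p,t),key=lambda d:np.hypot(*(ray(p,d["centre"],.02)[:2]-g[:2])))
        # the gripper may hide parts: compare nose half only by matching visible mask hull
        q,f=fit([(p,d["pixels"])],parts[:1]+parts[2:],g,z); print(c,t,np.round(q[:2],4),np.degrees(q[2]).round(2),round(f,3),d["pixels"].sum())
p=ps["top"];x0,y0,s=160,130,5
im=cv2.resize(p["pixels"][y0:y0+115,x0:x0+150,::-1],None,fx=s,fy=s,interpolation=cv2.INTER_CUBIC)
draw(p,im,CAR[:1],q0,tp[2]-.062,s,np.array([x0,y0]),(0,0,255));draw(p,im,RACK,R0,0,s,np.array([x0,y0]),(0,200,0))
cv2.imwrite("pics/c1.png",im)
E
```

```text
[0.42872376 0.17678946 0.07373353] [ 1.79902019e+02 -6.95153441e-02  8.87430306e+01] [-0.17091258  1.16710118 -4.69480756]
(np.float64(0.4507184617495212), np.float64(0.17630686156423833), np.float64(-0.02193825444204409))
top carrier [0.452  0.1614] 2.39 0.776 276
scene carrier [0.4503 0.1767] -1.5 0.089 1306
```

View pics/c1.png

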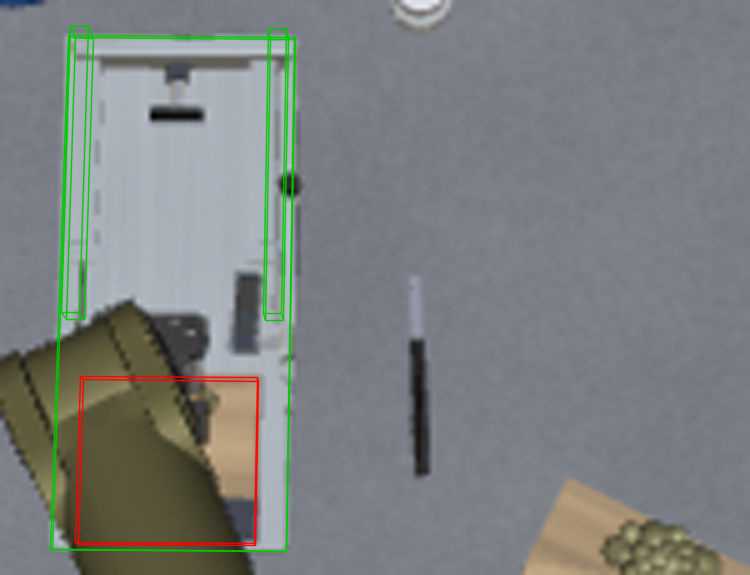

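The base is over the mouth, and its right edge at crop (258,460) agrees with the prediction. Next I check the lane's centre line by the buffer, then lower the last millimetres.

```bash
python3 - <<'E'
from h import *
R0=np.load("q.npy",allow_pickle=True).item()["rack"];print(R0)
p=eyes.read_camera("top")
def inr(w): d=w[:2]-R0[:2];c,s=np.cos(R0[2]),np.sin(R0[2]);return (np.array([[c,s],[-s,c]])@d*1000).round(1)
for z in(.012,.024):
  for uv in((149,121),(204,121),(177,107)): print(z,uv,inr(ray(p,(160+uv[0]/5-.4,130+uv[1]/5-.4),z)))
E
```

```text
[ 0.5875452   0.17264164 -0.02210542]
0.012 (149, 121) [117.8  21.9]
0.012 (204, 121) [118.2 -19. ]
0.012 (177, 107) [128.8   1.3]
0.024 (149, 121) [114.7  20.6]
0.024 (204, 121) [115.1 -20. ]
0.024 (177, 107) [125.6   0.2]
```

Emit:
{"op": "drive_tool", "data": {
  "angular": [
    [0,0,0],
    [0,0,0],
    [0,0,0],
    [0,0,0],
    [0,0,0],
    [0,0,0]
  ],
  "delta_pos": [
    [0,0,0.3],
    [0,0,0.12],
    [0,0,0.05],
    [0,0,0.05],
    [0,0,0],
    [0,0,0]
  ],
  "gripper": [1.2,1.2,1.2,1.2,1.2,1.2]
}}

```text
time_s: 12.25
tool_pos: [0.4278, 0.1762, 0.068]
tool_rot: [-180.0, 0.0, 88.7]
force: [-3.2, -1.2, 4.3]
grip_width: 0.0173
grasp_force: 25.0
```

Emit:
{"op": "drive_tool", "data": {
  "angular": [
    [0,0,0],
    [0,0,0],
    [0,0,0],
    [0,0,0],
    [0,0,0],
    [0,0,0],
    [0,0,0]
  ],
  "delta_pos": [
    [0,0,0],
    [0,0,0],
    [0,0,0],
    [0,0,0],
    [0,0,0],
    [0,0,0],
    [0,0,0]
  ],
  "gripper": [2.2,2.2,2.2,1.2,1.2,1.2,1.2],
  "squeeze": 15
}}

```text
time_s: 12.95
tool_pos: [0.428, 0.1766, 0.0677]
tool_rot: [180.0, -0.0, 88.7]
force: [0.1, 0.2, 0.5]
grip_width: 0.0177
grasp_force: 15.0
```

Emit:
{"op": "drive_tool", "data": {
  "angular": [
    [0,0,0],
    [0,0,0],
    [0,0,0],
    [0,0,0],
    [0,0,0],
    [0,0,0],
    [0,0,0],
    [0,0,0],
    [0,0,0],
    [0,0,0]
  ],
  "delta_pos": [
    [0,0.4,0],
    [0,0.5,0],
    [0,0.5,0],
    [0,0.5,0],
    [0,0.5,0],
    [0,0.5,0],
    [0,0.5,0],
    [0,0.5,0],
    [0,0.4,0],
    [0,0.2,0]
  ],
  "gripper": [1.2,1.2,1.2,1.2,1.2,1.2,1.2,1.2,1.2,1.2]
}}

```text
time_s: 13.95
tool_pos: [0.4709, 0.1758, 0.0676]
tool_rot: [-179.7, 0.0, 88.8]
force: [-7.5, 0.5, 7.8]
grip_width: 0.0177
grasp_force: 15.0
```

Emit:
{"op": "drive_tool", "data": {
  "angular": [
    [0,0,0],
    [0,0,0],
    [0,0,0]
  ],
  "delta_pos": [
    [0,0,-0.05],
    [0,0,0],
    [0,0,0]
  ],
  "gripper": [1.2,1.2,1.2]
}}

```text
time_s: 14.25
tool_pos: [0.4722, 0.1754, 0.0677]
tool_rot: [-179.9, 0.0, 88.8]
force: [-2.0, 0.7, -1.7]
grip_width: 0.0178
grasp_force: 15.0
```

```bash
python3 - <<'E'
from h import *
s=telemetry.get_obs();print(s["tool_pos"],s["tool_rot"],s["force"],s["wrist_torque"])
p=eyes.read_camera("scene");x0,y0,k=225,95,5
im=cv2.resize(p["pixels"][y0:y0+120,x0:x0+150,::-1],None,fx=k,fy=k,interpolation=cv2.INTER_CUBIC)
cv2.imwrite("pics/d1.png",im)
E
```

```text
[0.47224393 0.17540303 0.06767673] [-1.79940772e+02  1.31505441e-02  8.87579136e+01] [-2.01990718  0.71787831 -1.69868712] [ 0.12138153  0.53361734 -0.02846924]
```

View pics/d1.png

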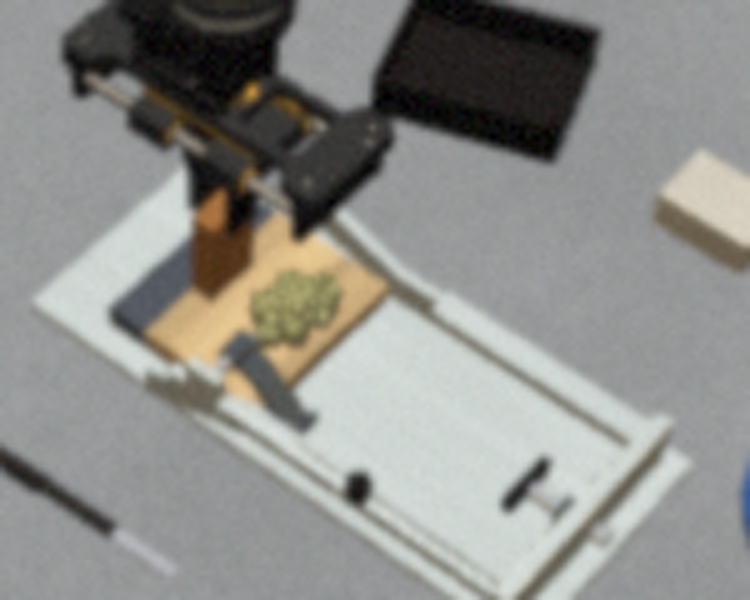

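The base is flat between the funnel guides at crop (260,300), the nose is passing under the catch arm at (270,380), and the forces are low. Carrying on.

Emit:
{"op": "drive_tool", "data": {
  "angular": [
    [0,0,0],
    [0,0,0],
    [0,0,0],
    [0,0,0],
    [0,0,0],
    [0,0,0],
    [0,0,0],
    [0,0,0],
    [0,0,0],
    [0,0,0]
  ],
  "delta_pos": [
    [0,0.3,0],
    [0,0.4,0],
    [0,0.4,0],
    [0,0.4,0],
    [0,0.4,0],
    [0,0.4,0],
    [0,0.4,0],
    [0,0.3,0],
    [0,0,0],
    [0,0,0]
  ],
  "gripper": [1.2,1.2,1.2,1.2,1.2,1.2,1.2,1.2,1.2,1.2]
}}

```text
time_s: 15.3
tool_pos: [0.5031, 0.1746, 0.068]
tool_rot: [180.0, 0.0, 88.7]
force: [-0.3, -0.4, -4.5]
grip_width: 0.018
grasp_force: 15.0
```

Emit:
{"op": "drive_tool", "data": {
  "angular": [
    [0,0,0],
    [0,0,0],
    [0,0,0],
    [0,0,0],
    [0,0,0],
    [0,0,0],
    [0,0,0],
    [0,0,0],
    [0,0,0],
    [0,0,0]
  ],
  "delta_pos": [
    [0,0.2,0.03],
    [0,0.3,0],
    [0,0.3,0],
    [0,0.3,0],
    [0,0.3,0],
    [0,0.3,0],
    [0,0.3,0],
    [0,0.2,0],
    [0,0,0],
    [0,0,0]
  ],
  "gripper": [1.2,1.2,1.2,1.2,1.2,1.2,1.2,1.2,1.2,1.2]
}}

```text
time_s: 16.3
tool_pos: [0.5252, 0.1741, 0.0678]
tool_rot: [180.0, 0.0, 88.7]
force: [0.8, -0.1, -5.6]
grip_width: 0.0178
grasp_force: 15.0
```

Emit:
{"op": "drive_tool", "data": {
  "angular": [
    [0,0,0],
    [0,0,0],
    [0,0,0],
    [0,0,0],
    [0,0,0],
    [0,0,0],
    [0,0,0],
    [0,0,0],
    [0,0,0],
    [0,0,0]
  ],
  "delta_pos": [
    [0,0,0.04],
    [0,0.2,0],
    [0,0.3,0],
    [0,0.3,0],
    [0,0.3,0],
    [0,0.3,0],
    [0,0.3,0],
    [0,0.2,0],
    [0,0,0],
    [0,0,0]
  ],
  "gripper": [1.2,1.2,1.2,1.2,1.2,1.2,1.2,1.2,1.2,1.2]
}}

```text
time_s: 17.3
tool_pos: [0.5443, 0.174, 0.0676]
tool_rot: [180.0, -0.0, 88.7]
force: [-4.2, 0.9, 2.7]
grip_width: 0.0177
grasp_force: 15.0
```

```bash
python3 - <<'E'
from h import *
s=telemetry.get_obs();print(s["tool_pos"],s["tool_rot"],s["force"],s["wrist_torque"])
p=eyes.read_camera("scene");x0,y0,k=225,95,5
im=cv2.resize(p["pixels"][y0:y0+120,x0:x0+150,::-1],None,fx=k,fy=k,interpolation=cv2.INTER_CUBIC)
cv2.imwrite("pics/e1.png",im)
E
```

```text
[0.54427129 0.17404576 0.06764249] [ 1.79953925e+02 -2.53759052e-02  8.87438542e+01] [-4.16140653  0.94186511  2.73047452] [-0.01700812  0.99100676 -0.02188065]
```

View pics/e1.png

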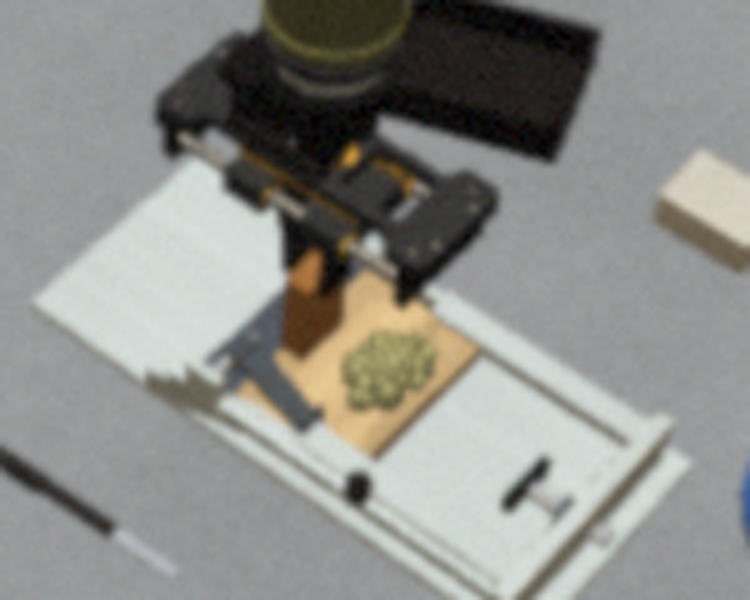

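The base carries the lifted catch, whose arm now lies on the plate at crop (280,390). Next I move up to about 15 mm before the buffer and regrip to clear the loads.

Emit:
{"op": "drive_tool", "data": {
  "angular": [
    [0,0,0],
    [0,0,0],
    [0,0,0],
    [0,0,0],
    [0,0,0],
    [0,0,0],
    [0,0,0],
    [0,0,0],
    [0,0,0],
    [0,0,0],
    [0,0,0],
    [0,0,0]
  ],
  "delta_pos": [
    [0,0.2,-0.02],
    [0,0.3,0],
    [0,0.3,0],
    [0,0.3,0],
    [0,0.3,0],
    [0,0.3,0],
    [0,0.3,0],
    [0,0.3,0],
    [0,0.3,0],
    [0,0.2,0],
    [0,0,0],
    [0,0,0]
  ],
  "gripper": [1.2,1.2,1.2,1.2,1.2,1.2,1.2,1.2,1.2,1.2,1.2,1.2]
}}

```text
time_s: 18.55
tool_pos: [0.5718, 0.1732, 0.0677]
tool_rot: [-180.0, -0.0, 88.7]
force: [-4.2, 0.2, 3.2]
grip_width: 0.0175
grasp_force: 15.0
```

Emit:
{"op": "drive_tool", "data": {
  "angular": [
    [0,0,0],
    [0,0,0],
    [0,0,0],
    [0,0,0],
    [0,0,0],
    [0,0,0],
    [0,0,0],
    [0,0,0],
    [0,0,0],
    [0,0,0],
    [0,0,0]
  ],
  "delta_pos": [
    [0,0.2,0],
    [0,0.3,0],
    [0,0.3,0],
    [0,0.3,0],
    [0,0.3,0],
    [0,0.3,0],
    [0,0.3,0],
    [0,0.3,0],
    [0,0.2,0],
    [0,0,0],
    [0,0,0]
  ],
  "gripper": [1.2,1.2,1.2,1.2,1.2,1.2,1.2,1.2,1.2,1.2,1.2]
}}

```text
time_s: 19.65
tool_pos: [0.5968, 0.1726, 0.0677]
tool_rot: [-180.0, -0.0, 88.7]
force: [-4.3, -0.2, 3.5]
grip_width: 0.0177
grasp_force: 15.0
```

Emit:
{"op": "drive_tool", "data": {
  "angular": [
    [0,0,0],
    [0,0,0],
    [0,0,0],
    [0,0,0],
    [0,0,0],
    [0,0,0],
    [0,0,0]
  ],
  "delta_pos": [
    [0,0,0],
    [0,0,0],
    [0,0,0],
    [0,0,0],
    [0,0,0],
    [0,0,0],
    [0,0,0]
  ],
  "gripper": [2.2,2.2,2.2,1.2,1.2,1.2,1.2],
  "squeeze": 12
}}

```text
time_s: 20.35
tool_pos: [0.5968, 0.1724, 0.0676]
tool_rot: [180.0, 0.0, 88.7]
force: [-1.0, -0.4, 2.4]
grip_width: 0.0181
grasp_force: 12.0
```

Emit:
{"op": "drive_tool", "data": {
  "angular": [
    [0,0,0],
    [0,0,0],
    [0,0,0],
    [0,0,0],
    [0,0,0],
    [0,0,0],
    [0,0,0],
    [0,0,0],
    [0,0,0],
    [0,0,0],
    [0,0,0],
    [0,0,0]
  ],
  "delta_pos": [
    [0,0.1,-0.01],
    [0,0.2,0],
    [0,0.2,0],
    [0,0.2,0],
    [0,0.2,0],
    [0,0.2,0],
    [0,0.2,0],
    [0,0.2,0],
    [0,0.1,0],
    [0,0.1,0],
    [0,0,0],
    [0,0,0]
  ],
  "gripper": [1.2,1.2,1.2,1.2,1.2,1.2,1.2,1.2,1.2,1.2,1.2,1.2]
}}

```text
time_s: 21.55
tool_pos: [0.6124, 0.173, 0.0676]
tool_rot: [-179.8, -0.0, 88.8]
force: [-6.1, 0.1, 3.3]
grip_width: 0.018
grasp_force: 12.0
```

Emit:
{"op": "drive_tool", "data": {
  "angular": [
    [0,0,0],
    [0,0,0],
    [0,0,0],
    [0,0,0]
  ],
  "delta_pos": [
    [0,0.1,0],
    [0,0.1,0],
    [0,0.1,0],
    [0,0,0]
  ],
  "gripper": [1.2,1.2,1.2,1.2]
}}

```text
time_s: 21.95
tool_pos: [0.6154, 0.173, 0.0676]
tool_rot: [-179.8, -0.0, 88.8]
force: [-4.9, 0.6, 4.1]
grip_width: 0.0175
grasp_force: 12.0
```

Emit:
{"op": "drive_tool", "data": {
  "angular": [
    [0,0,0],
    [0,0,0],
    [0,0,0],
    [0,0,0],
    [0,0,0]
  ],
  "delta_pos": [
    [0,0,-0.03],
    [0,0.1,0],
    [0,0.1,0],
    [0,0.1,0],
    [0,0,0]
  ],
  "gripper": [1.2,1.2,1.2,1.2,1.2]
}}

```text
time_s: 22.45
tool_pos: [0.6202, 0.1721, 0.0676]
tool_rot: [180.0, 0.0, 88.7]
force: [-1.8, 1.5, -2.4]
grip_width: 0.0181
grasp_force: 12.0
```

Emit:
{"op": "drive_tool", "data": {
  "angular": [
    [0,0,0],
    [0,0,0],
    [0,0,0]
  ],
  "delta_pos": [
    [0,0.1,0],
    [0,0.1,0],
    [0,0,0]
  ],
  "gripper": [1.2,1.2,1.2]
}}

```text
time_s: 22.75
tool_pos: [0.6204, 0.1721, 0.0677]
tool_rot: [-179.8, 0.0, 88.7]
force: [-6.3, 1.3, 0.2]
grip_width: 0.0178
grasp_force: 12.0
```

Emit:
{"op": "drive_tool", "data": {
  "angular": [
    [0,0,0],
    [0,0,0],
    [0,0,0]
  ],
  "delta_pos": [
    [0,0.1,0],
    [0,0.1,0],
    [0,0,0]
  ],
  "gripper": [1.2,1.2,1.2]
}}

```text
time_s: 23.05
tool_pos: [0.6214, 0.1719, 0.0678]
tool_rot: [-179.7, 0.0, 88.8]
force: [-8.8, -0.2, 2.9]
grip_width: 0.0179
grasp_force: 12.0
```

Emit:
{"op": "drive_tool", "data": {
  "angular": [
    [0,0,0],
    [0,0,0],
    [0,0,0]
  ],
  "delta_pos": [
    [0,0.1,0],
    [0,0.1,0],
    [0,0,0]
  ],
  "gripper": [1.2,1.2,1.2]
}}

```text
time_s: 23.35
tool_pos: [0.623, 0.1719, 0.0679]
tool_rot: [-179.6, 0.0, 88.8]
force: [-11.5, -0.8, 4.6]
grip_width: 0.0178
grasp_force: 12.0
```

Emit:
{"op": "drive_tool", "data": {
  "angular": [
    [0,0,0],
    [0,0,0],
    [0,0,0]
  ],
  "delta_pos": [
    [0,0,-0.03],
    [0,0,0],
    [0,0,0]
  ],
  "gripper": [1.2,1.2,1.2]
}}

```text
time_s: 23.65
tool_pos: [0.6231, 0.1718, 0.0679]
tool_rot: [-179.7, 0.0, 88.8]
force: [-9.2, 0.2, 2.1]
grip_width: 0.0178
grasp_force: 12.0
```

Emit:
{"op": "drive_tool", "data": {
  "angular": [
    [0,0,0],
    [0,0,0],
    [0,0,0]
  ],
  "delta_pos": [
    [0,0.1,0],
    [0,0.05,0],
    [0,0,0]
  ],
  "gripper": [1.2,1.2,1.2]
}}

```text
time_s: 23.95
tool_pos: [0.6242, 0.1718, 0.068]
tool_rot: [-179.6, 0.0, 88.8]
force: [-10.3, -0.2, 5.3]
grip_width: 0.0177
grasp_force: 12.0
```

Emit:
{"op": "drive_tool", "data": {
  "angular": [
    [0,0,0],
    [0,0,0],
    [0,0,0],
    [0,0,0]
  ],
  "delta_pos": [
    [0,0,-0.04],
    [0,0.1,-0.01],
    [0,0.05,-0.01],
    [0,0,0]
  ],
  "gripper": [1.2,1.2,1.2,1.2]
}}

```text
time_s: 24.35
tool_pos: [0.6256, 0.1718, 0.0683]
tool_rot: [-179.6, 0.0, 88.8]
force: [-9.4, -0.2, 3.8]
grip_width: 0.0174
grasp_force: 12.0
```

Emit:
{"op": "drive_tool", "data": {
  "angular": [
    [0,0,0],
    [0,0,0],
    [0,0,0]
  ],
  "delta_pos": [
    [0,0.1,-0.01],
    [0,0,-0.01],
    [0,0,0]
  ],
  "gripper": [1.2,1.2,1.2]
}}

```text
time_s: 24.65
tool_pos: [0.6264, 0.1718, 0.0684]
tool_rot: [-179.6, 0.0, 88.8]
force: [-9.5, -0.3, 2.6]
grip_width: 0.0177
grasp_force: 12.0
```

Emit:
{"op": "drive_tool", "data": {
  "angular": [
    [0,0,0],
    [0,0,0],
    [0,0,0]
  ],
  "delta_pos": [
    [0,0.1,-0.02],
    [0,0,-0.01],
    [0,0,0]
  ],
  "gripper": [1.2,1.2,1.2]
}}

```text
time_s: 24.95
tool_pos: [0.6272, 0.1717, 0.0686]
tool_rot: [-179.5, 0.0, 88.8]
force: [-10.2, -0.2, 3.0]
grip_width: 0.0181
grasp_force: 12.0
```

Emit:
{"op": "drive_tool", "data": {
  "angular": [
    [0,0,0],
    [0,0,0],
    [0,0,0]
  ],
  "delta_pos": [
    [0,0.07,-0.02],
    [0,0,-0.01],
    [0,0,0]
  ],
  "gripper": [1.2,1.2,1.2]
}}

```text
time_s: 25.25
tool_pos: [0.6278, 0.1717, 0.0688]
tool_rot: [-179.5, 0.1, 88.8]
force: [-11.2, -0.9, 3.8]
grip_width: 0.0182
grasp_force: 12.0
```

Emit:
{"op": "drive_tool", "data": {
  "angular": [
    [0,0,0],
    [0,0,0],
    [0,0,0]
  ],
  "delta_pos": [
    [0,0.05,-0.01],
    [0,0,0],
    [0,0,0]
  ],
  "gripper": [1.2,1.2,1.2]
}}

```text
time_s: 25.55
tool_pos: [0.6282, 0.1717, 0.0689]
tool_rot: [-179.5, 0.0, 88.8]
force: [-11.2, 0.0, 3.8]
grip_width: 0.0177
grasp_force: 12.0
```

Emit:
{"op": "drive_tool", "data": {
  "angular": [
    [-0.004,0,0],
    [0,0,0],
    [0,0,0]
  ],
  "delta_pos": [
    [0,0,0],
    [0,0,0],
    [0,0,0]
  ],
  "gripper": [1.2,1.2,1.2]
}}

```text
time_s: 25.85
tool_pos: [0.6282, 0.1717, 0.0689]
tool_rot: [-179.8, 0.1, 88.8]
force: [-11.2, -0.0, 3.3]
grip_width: 0.0181
grasp_force: 12.0
```

Emit:
{"op": "drive_tool", "data": {
  "angular": [
    [-0.004,0,0],
    [0,0,0],
    [0,0,0]
  ],
  "delta_pos": [
    [0,0,0],
    [0,0,0],
    [0,0,0]
  ],
  "gripper": [1.2,1.2,1.2]
}}

```text
time_s: 26.15
tool_pos: [0.6283, 0.1716, 0.0689]
tool_rot: [-180.0, 0.1, 88.8]
force: [-10.1, -0.1, 2.1]
grip_width: 0.0179
grasp_force: 12.1
```

```bash
cat > ck.py <<'E'
from h import *
ref=cv2.imread("pics/s0.png")[:,:,::-1]
p=eyes.read_camera("scene")
for d in models.cut_out(p,"catch")[:1]: 
    m=d["pixels"];ys,xs=np.nonzero(m);print("catch",np.round(d["centre"],1),round(d["p"],2),m.sum(),xs.min(),xs.max(),ys.min(),ys.max())
a=p["pixels"][155:185,262:295].astype(int);print("diff vs start",np.abs(a-ref[155:185,262:295]).mean().round(1))
save(p,"pics/last.png")
E
python3 ck.py; python3 - <<'E'
import sys;sys.path.insert(0,'.')
E
```

```text
catch [276.6 171.8] 0.5 142 270 289 162 180
diff vs start 13.9
```

Emit:
{"op": "drive_tool", "data": {
  "angular": [
    [0,0,0],
    [0,0,0],
    [0,0,0]
  ],
  "delta_pos": [
    [0,0.05,-0.01],
    [0,0,0],
    [0,0,0]
  ],
  "gripper": [1.2,1.2,1.2]
}}

```text
time_s: 26.55
tool_pos: [0.6286, 0.1716, 0.069]
tool_rot: [-180.0, 0.1, 88.8]
force: [-10.6, 0.5, 3.2]
grip_width: 0.0176
grasp_force: 12.1
```

```bash
python3 ck.py
```

```text
catch [318.1 178.5] 0.57 1162 291 342 161 201
diff vs start 14.1
```

Emit:
{"op": "drive_tool", "data": {
  "angular": [
    [0,0,0],
    [0,0,0],
    [0,0,0]
  ],
  "delta_pos": [
    [0,0.05,-0.02],
    [0,0,0],
    [0,0,0]
  ],
  "gripper": [1.2,1.2,1.2]
}}

```text
time_s: 26.95
tool_pos: [0.6292, 0.1716, 0.0692]
tool_rot: [-180.0, 0.1, 88.8]
force: [-10.5, -0.7, 2.9]
grip_width: 0.0179
grasp_force: 12.1
```

Emit:
{"op": "drive_tool", "data": {
  "angular": [
    [0,0,0],
    [0,0,0],
    [0,0,0]
  ],
  "delta_pos": [
    [0,0.05,-0.01],
    [0,0,0],
    [0,0,0]
  ],
  "gripper": [1.2,1.2,1.2]
}}

```text
time_s: 27.25
tool_pos: [0.6295, 0.1715, 0.0693]
tool_rot: [-180.0, 0.1, 88.8]
force: [-11.9, 0.1, 3.3]
grip_width: 0.0179
grasp_force: 12.1
```

```bash
python3 ck.py
```

```text
catch [282.4 173.2] 0.64 129 271 289 163 180
diff vs start 13.0
```

Emit:
{"op": "drive_tool", "data": {
  "angular": [
    [0,0,0],
    [0,0,0],
    [0,0,0]
  ],
  "delta_pos": [
    [0,0,-0.03],
    [0,0,0],
    [0,0,0]
  ],
  "gripper": [1.2,1.2,1.2]
}}

```text
time_s: 27.65
tool_pos: [0.6298, 0.1716, 0.0695]
tool_rot: [-180.0, 0.1, 88.8]
force: [-9.4, -0.1, 1.9]
grip_width: 0.0177
grasp_force: 12.1
```

Emit:
{"op": "drive_tool", "data": {
  "angular": [
    [0,0,0],
    [0,0,0],
    [0,0,0]
  ],
  "delta_pos": [
    [0,0.04,-0.01],
    [0,0,0],
    [0,0,0]
  ],
  "gripper": [1.2,1.2,1.2]
}}

```text
time_s: 27.95
tool_pos: [0.63, 0.1716, 0.0696]
tool_rot: [-180.0, 0.1, 88.8]
force: [-10.7, -0.5, 2.7]
grip_width: 0.018
grasp_force: 12.1
```

```bash
python3 - <<'E'
from h import *
p=eyes.read_camera("scene"); save(p,"pics/now.png")
# carrier nose check: fit nose via mask
s=telemetry.get_obs();tp=s["tool_pos"]
q0=(tp[0]+.022,tp[1]-.0005,-.022)
d=min(models.cut_out(p,"carrier"),key=lambda d:np.hypot(*(ray(p,d["centre"],.02)[:2]-q0[:2])))
m=d["pixels"]; print(m.sum(),d["centre"],proj(p,place(np.array([[.06,0,.016],[-.06,-.05,.016],[-.06,.05,.016]]),q0,.006)).round(1))
def z(im,x0,y0,w,h,k): return cv2.resize(im[y0:y0+h,x0:x0+w],(int(w*k),int(h*k)),interpolation=cv2.INTER_CUBIC)
A=z(cv2.imread("pics/s0.png"),258,150,42,42,6.2);C=z(cv2.imread("pics/now.png"),258,150,42,42,6.2)
e=cv2.imread("pics/e1.png");B=cv2.resize(e[275:485,165:375],A.shape[1::-1])
big=z(cv2.imread("pics/now.png"),240,120,130,55*130//130,6)
D=z(cv2.imread("pics/now.png"),240,130,128,80,6.1)[:330]
top=np.hstack([A,B,C]); D=cv2.resize(z(cv2.imread("pics/now.png"),245,140,115,48,6),(top.shape[1],325))
cv2.imwrite("pics/m.png",np.vstack([top,D])); print(top.shape)
E
```

```text
1125 [319.0, 181.0] [[330.8 192.2]
 [288.3 180.8]
 [308.8 160.7]]
(260, 780, 3)
```

View pics/m.png

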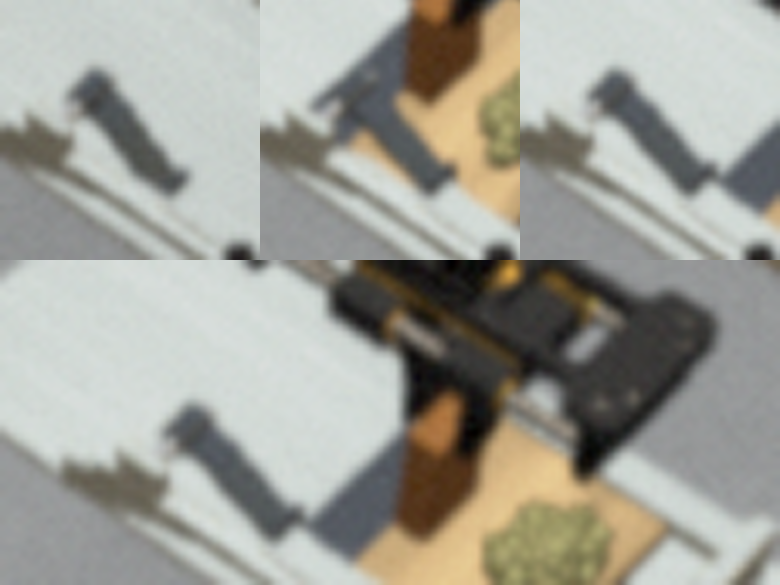

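The catch tip at crop (705,180) still seems to rest on the very tail edge, with its arm shallower than at the start. It needs roughly 1 mm more push.

Emit:
{"op": "drive_tool", "data": {
  "angular": [
    [0,0,0],
    [0,0,0],
    [0,0,0]
  ],
  "delta_pos": [
    [0,0.05,-0.01],
    [0,0,0],
    [0,0,0]
  ],
  "gripper": [1.2,1.2,1.2]
}}

```text
time_s: 28.35
tool_pos: [0.6304, 0.1716, 0.0698]
tool_rot: [-180.0, 0.1, 88.8]
force: [-10.2, -1.0, 3.5]
grip_width: 0.0175
grasp_force: 12.1
```

```bash
cat > ck.py <<'E'
from h import *
import sys,glob
def g(im): return cv2.cvtColor(im,cv2.COLOR_BGR2GRAY).astype(np.float32)
ref=cv2.imread("pics/s0.png")
p=eyes.read_camera("scene"); now=np.ascontiguousarray(p["pixels"][:,:,::-1]); cv2.imwrite(sys.argv[1],now)
e=cv2.imread("pics/e1.png"); rid=ref.copy(); rid[95:215,225:375]=cv2.resize(e,(150,120),interpolation=cv2.INTER_AREA)
for n,im in(("riding",rid),("prev",cv2.imread("pics/now.png")),("now",now)):
    d=np.abs(g(im)-g(ref)); 
    print(n,"tip half diff",d[168:182,277:284].mean().round(2),"dark mask below-left edge",g(im)[170:184,276:288].min().round(1))
for r in range(172,184): print(r,g(ref)[r,274:292:1].astype(int),g(now)[r,274:292].astype(int))
E
python3 ck.py pics/n2.png
```

```text
riding tip half diff 21.38 dark mask below-left edge 77.0
prev tip half diff 21.36 dark mask below-left edge 80.0
now tip half diff 21.33 dark mask below-left edge 79.0
172 [190 150  99  82  83  81  85  97 141 179 199 203 207 206 206 205 205 205] [214 192 143  98  87  87  90  91  94 118 161 192 210 214 215 214 214 215]
173 [205 182 129  90  80  82  85  86 107 143 178 201 204 205 207 206 206 205] [216 205 182 128  97  88  91  89  89  95 120 167 200 212 213 215 213 215]
174 [203 199 164 118  92  79  79  82  85 105 145 190 201 206 206 206 206 206] [214 213 203 167 123  93  90  84  88  87  97 134 179 204 210 211 212 214]
175 [201 200 191 158 113  84  82  83  87  88 117 170 199 204 204 202 203 203] [210 212 215 201 169 122  94  85  90  88  91 103 140 179 185 195 210 208]
176 [203 205 203 185 143  98  79  81  83  83  95 138 172 186 194 201 203 205] [213 211 212 213 197 169 123  93  85  87  87  89 108 132 133 156 192 189]
177 [207 204 202 197 170 122  92  84  84  82  81 104 129 145 169 196 203 206] [214 215 210 212 214 200 165 125  95  88  89  88  86  92  91 122 165 151]
178 [206 206 204 20
[... 192 characters left out ...]
1 162 194 204 203] [188 212 217 214 215 214 212 197 157 110  85  79  80 111 142 148 126 101]
180 [145 178 198 205 210 207 201 191 163 132 107  92 107 151 186 199 202 204] [152 187 207 215 218 216 216 210 193 144 104  90 110 156 188 192 164 127]
181 [136 140 167 187 201 211 207 205 194 174 148 133 155 184 199 201 205 206] [145 149 170 194 212 218 216 215 206 183 149 138 158 194 208 210 200 167]
182 [173 148 138 148 171 194 206 205 205 198 185 176 189 200 203 204 203 204] [184 153 146 154 182 203 216 217 214 205 191 184 199 209 212 214 213 200]
183 [197 179 159 139 136 164 190 203 210 201 196 189 196 204 205 209 204 207] [205 188 166 147 142 168 199 217 217 212 202 198 206 207 213 216 215 212]
```

Emit:
{"op": "drive_tool", "data": {
  "angular": [
    [0,0,0],
    [0,0,0],
    [0,0,0]
  ],
  "delta_pos": [
    [0,0.05,-0.02],
    [0,0,0],
    [0,0,0]
  ],
  "gripper": [1.2,1.2,1.2]
}}

```text
time_s: 28.7
tool_pos: [0.6308, 0.1716, 0.07]
tool_rot: [-179.9, 0.1, 88.8]
force: [-11.3, -0.9, 4.1]
grip_width: 0.0177
grasp_force: 12.1
```

Emit:
{"op": "drive_tool", "data": {
  "angular": [
    [0,0,0],
    [0,0,0],
    [0,0,0]
  ],
  "delta_pos": [
    [0,0.05,-0.01],
    [0,0,0],
    [0,0,0]
  ],
  "gripper": [1.2,1.2,1.2]
}}

```text
time_s: 29.0
tool_pos: [0.6315, 0.1716, 0.0703]
tool_rot: [-180.0, 0.0, 88.8]
force: [-11.3, 0.4, 3.7]
grip_width: 0.0181
grasp_force: 12.1
```

```bash
sed -i '/^for r in range/d' ck.py; cat >> ck.py <<'E'
prev=cv2.imread("pics/now.png")
sh=cv2.phaseCorrelate(g(prev)[172:200,296:338].copy(),g(now)[172:200,296:338].copy(),cv2.createHanningWindow((42,28),cv2.CV_32F)); print("base shift px vs now.png",np.round(sh[0],2))
E
python3 ck.py pics/n3.png
```

```text
riding tip half diff 21.38 dark mask below-left edge 77.0
prev tip half diff 21.36 dark mask below-left edge 80.0
now tip half diff 5.83 dark mask below-left edge 82.0
base shift px vs now.png [0.75 0.12]
```

The catch has dropped: the tip difference fell from 21 to 6. I'll ease back gently while gripped so that the buffer settles the base against the catch.

Emit:
{"op": "drive_tool", "data": {
  "angular": [
    [0,0,0],
    [0,0,0],
    [0,0,0],
    [0,0,0]
  ],
  "delta_pos": [
    [0,-0.05,0.02],
    [0,-0.05,0.02],
    [0,-0.05,0.02],
    [0,0,0]
  ],
  "gripper": [1.2,1.2,1.2,1.2]
}}

```text
time_s: 29.45
tool_pos: [0.6309, 0.1716, 0.0698]
tool_rot: [179.9, 0.0, 88.8]
force: [-8.6, 0.6, 2.2]
grip_width: 0.0181
grasp_force: 12.1
```

Emit:
{"op": "drive_tool", "data": {
  "angular": [
    [0,0,0],
    [0,0,0],
    [0,0,0],
    [0,0,0]
  ],
  "delta_pos": [
    [0,-0.05,0.02],
    [0,-0.05,0.02],
    [0,-0.05,0.02],
    [0,0,0]
  ],
  "gripper": [1.2,1.2,1.2,1.2]
}}

```text
time_s: 29.85
tool_pos: [0.6304, 0.1715, 0.0693]
tool_rot: [179.8, 0.0, 88.7]
force: [-6.5, 0.2, 1.5]
grip_width: 0.0178
grasp_force: 12.0
```

Emit:
{"op": "drive_tool", "data": {
  "angular": [
    [0,0,0],
    [0,0,0],
    [0,0,0],
    [0,0,0],
    [0,0,0]
  ],
  "delta_pos": [
    [0,-0.05,0.02],
    [0,-0.05,0.02],
    [0,-0.05,0.02],
    [0,-0.05,0.02],
    [0,0,0]
  ],
  "gripper": [1.2,1.2,1.2,1.2,1.2]
}}

```text
time_s: 30.35
tool_pos: [0.6292, 0.1715, 0.0687]
tool_rot: [179.7, 0.0, 88.7]
force: [-6.0, -0.3, 0.9]
grip_width: 0.0175
grasp_force: 12.0
```

Emit:
{"op": "drive_tool", "data": {
  "angular": [
    [0,0,0],
    [0,0,0],
    [0,0,0],
    [0,0,0],
    [0,0,0]
  ],
  "delta_pos": [
    [0,-0.05,0],
    [0,-0.05,0],
    [0,-0.05,0],
    [0,-0.05,0],
    [0,0,0]
  ],
  "gripper": [1.2,1.2,1.2,1.2,1.2]
}}

```text
time_s: 30.85
tool_pos: [0.6274, 0.1715, 0.0687]
tool_rot: [179.7, 0.0, 88.7]
force: [-4.9, 0.6, -0.4]
grip_width: 0.0179
grasp_force: 12.0
```

```bash
python3 ck.py pics/n4.png
```

```text
riding tip half diff 21.38 dark mask below-left edge 77.0
prev tip half diff 21.36 dark mask below-left edge 80.0
now tip half diff 6.01 dark mask below-left edge 82.0
base shift px vs now.png [-0.18 -0.08]
```

Emit:
{"op": "drive_tool", "data": {
  "angular": [
    [0,0,0],
    [0,0,0],
    [0,0,0]
  ],
  "delta_pos": [
    [0,-0.05,0.01],
    [0,-0.05,0.01],
    [0,0,0]
  ],
  "gripper": [1.2,1.2,1.2]
}}

```text
time_s: 31.2
tool_pos: [0.6268, 0.1716, 0.0687]
tool_rot: [179.6, 0.0, 88.7]
force: [-5.0, -0.2, 0.9]
grip_width: 0.0178
grasp_force: 12.0
```

Emit:
{"op": "drive_tool", "data": {
  "angular": [
    [0,0,0],
    [0,0,0],
    [0,0,0]
  ],
  "delta_pos": [
    [0,-0.05,0.01],
    [0,-0.05,0.01],
    [0,0,0]
  ],
  "gripper": [1.2,1.2,1.2]
}}

```text
time_s: 31.5
tool_pos: [0.6262, 0.1717, 0.0685]
tool_rot: [179.6, 0.0, 88.7]
force: [-5.7, 0.1, 0.9]
grip_width: 0.0181
grasp_force: 12.0
```

Emit:
{"op": "drive_tool", "data": {
  "angular": [
    [0.003,0,0],
    [0.003,0,0],
    [0,0,0],
    [0,0,0]
  ],
  "delta_pos": [
    [0,-0.05,0],
    [0,-0.05,0],
    [0,0,0],
    [0,0,0]
  ],
  "gripper": [1.2,1.2,1.2,1.2]
}}

```text
time_s: 31.9
tool_pos: [0.6256, 0.1718, 0.0686]
tool_rot: [179.9, 0.0, 88.7]
force: [-4.6, -1.0, 1.1]
grip_width: 0.0176
grasp_force: 12.0
```

Emit:
{"op": "drive_tool", "data": {
  "angular": [
    [0,0,0],
    [0,0,0],
    [0,0,0]
  ],
  "delta_pos": [
    [0,-0.05,0],
    [0,-0.05,0],
    [0,0,0]
  ],
  "gripper": [1.2,1.2,1.2]
}}

```text
time_s: 32.2
tool_pos: [0.6245, 0.1719, 0.0686]
tool_rot: [179.9, 0.0, 88.7]
force: [-4.0, -0.3, 0.6]
grip_width: 0.0177
grasp_force: 12.0
```

Emit:
{"op": "drive_tool", "data": {
  "angular": [
    [0,0,0],
    [0,0,0],
    [0,0,0]
  ],
  "delta_pos": [
    [0,-0.05,0],
    [0,-0.05,0],
    [0,0,0]
  ],
  "gripper": [1.2,1.2,1.2]
}}

```text
time_s: 32.5
tool_pos: [0.6243, 0.1719, 0.0686]
tool_rot: [179.8, 0.0, 88.7]
force: [0.0, -0.4, -3.5]
grip_width: 0.0177
grasp_force: 11.9
```

```bash
python3 ck.py pics/n5.png
```

```text
riding tip half diff 21.38 dark mask below-left edge 77.0
prev tip half diff 21.36 dark mask below-left edge 80.0
now tip half diff 5.76 dark mask below-left edge 82.0
base shift px vs now.png [-1.16 -0.63]
```

Emit:
{"op": "drive_tool", "data": {
  "angular": [
    [0,0,0],
    [0,0,0],
    [0,0,0],
    [0,0,0],
    [0,0,0],
    [0,0,0]
  ],
  "delta_pos": [
    [0,0,0.02],
    [0,0,0],
    [0,0,0],
    [0,0,0],
    [0,0,0],
    [0,0,0]
  ],
  "gripper": [1.2,1.8,2.0,2.6,3.2,3.2]
}}

```text
time_s: 33.15
tool_pos: [0.6237, 0.1724, 0.0687]
tool_rot: [179.8, -0.0, 88.8]
force: [0.0, 0.4, -0.4]
grip_width: 0.0298
grasp_force: 0.0
```

Emit:
{"op": "drive_tool", "data": {
  "angular": [
    [0,0,0],
    [0,0,0],
    [0,0,0],
    [0,0,0],
    [0,0,0],
    [0,0,0],
    [0,0,0],
    [0,0,0],
    [0,0,0],
    [0,0,0],
    [0,0,0]
  ],
  "delta_pos": [
    [0,0,-0.5],
    [0,0,-1],
    [0,0,-1.5],
    [0,0,-2],
    [0,0,-2],
    [0,0,-2],
    [0,0,-2],
    [0,0,-2],
    [0,0,0],
    [0,0,0],
    [0,0,0]
  ],
  "gripper": [3.2,3.2,3.2,3.2,3.2,3.2,3.2,3.2,3.2,3.2,3.2]
}}

```text
time_s: 34.25
tool_pos: [0.6226, 0.172, 0.1977]
tool_rot: [179.9, 0.0, 88.7]
force: [0.5, 0.4, -1.6]
grip_width: 0.0322
grasp_force: 0.0
```

```bash
python3 ck.py pics/n6.png; python3 - <<'E'
from h import *
R0=np.load("q.npy",allow_pickle=True).item()["rack"]
p=eyes.read_camera("scene"); g0=(.647,.1715,-.022)
d=min(models.cut_out(p,"carrier"),key=lambda d:np.hypot(*(ray(p,d["centre"],.02)[:2]-g0[:2])))
q,f=fit([(p,d["pixels"])],CAR,g0,.006);print(q,f)
w=q[:2]-R0[:2];c,s=np.cos(R0[2]),np.sin(R0[2]);print("in rack mm",np.array([[c,s],[-s,c]])@w*1000,np.degrees(q[2]-R0[2]))
E
```

```text
riding tip half diff 21.38 dark mask below-left edge 77.0
prev tip half diff 21.36 dark mask below-left edge 80.0
now tip half diff 4.47 dark mask below-left edge 82.0
base shift px vs now.png [-1.18 -0.71]
[ 0.64592321  0.19664848 -0.01498267] 0.21504424778761067
in rack mm [57.83310584 25.29133891] 0.40810376297913054
```

```bash
python3 -c "
from cell import env
print(env.sign_off())"
```

```text
the job is handed in; nothing more can be done
None
```

The base is in the lane and let go, held between the catch and the buffer. Camera checks showed the catch down behind it and the base no longer moving. I handed the job in at about 34 s; sign-off returned no verdict. My last camera fit put the base about 58 mm in, near the 56 mm limit. Its sideways reading (25 mm) was unusable because the view was partly blocked, so centring within 4 mm rests on the lane guides.

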